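# Load the empty star pocket of a vial inspection machine

### The arm

A 6-joint arm with a two-finger parallel gripper is mounted at the origin on the work surface. World frame = base frame: x ahead of the robot, y to its left, z up, the work surface at z = 0. Lengths are in m, angles in rad, forces in N, time in s.
With the tool pointing down it reaches from about 0.275 to 0.75 m from the base axis. Payload 10.2 kg.
Tool frame: the origin (TCP) lies midway between the tips of the shut fingers; the grasp point (between the pads) lies bot.grip_depth behind it (bot.grip_depth is the distance from the TCP to the grasp point, in m); z points along the fingers, y is the direction in which the jaws open and shut (so a half turn about z gives the same grasp; the last joint's range is limited). The gripper opens to 85 mm and grips with 20 to 120 N. Pads are 22 mm wide; open, the fingers measure 114 mm over their backs; the gripper's body (76 mm by 85 mm) begins 54 mm behind the grasp point. The pads swing forward as they close: fully open they stand 13 mm farther back than shut.
Start: joints at [0.986, 0.313, 1.498, -0, 1.331, -0.223], TCP at [0.186, 0.491, 0.231] pointing down, gripper open.
Joint ranges: [-2.94, 2.94], [-0.97, 2.17], [0.19, 2.56], [-1.23, 4.37], [0.02, 3.11], [-2.88, 2.88]. Speed limits (rad/s): [2.39, 2.39, 3.01, 3.14, 3.14, 3.14].

### API

Orientations are given as a rotation vector (axis times angle).
In Python, from workcell import get_state, read_camera, calibration, bot gives the robot as it stands.
- The arm moves only by the tool drive_tool, never from a script. Its argument "motion" is a list of rows, each a list of 3 entries, a list of its own where there are three numbers: the turn, a rotation vector about the world's x, y, z in degrees, then the shift along the world's x, y, z in mm, then the opening, from 0 (shut) to 1 (fully open). In form: [[[wx, wy, wz], [tx, ty, tz], fingers], ...]. A call has 1 to 20 rows; each row shifts and turns the commanded pose from where the row before left it; what a row does not reach is not made up. A row lasts 1/8 s, in which the tool goes at most 62.5 mm and 10.7 degrees, less where a joint would pass 70% of its speed; a pose out of reach is approached as far as the arm can. A call is refused whole if a number of a shift passes 62.5 or a number of a turn 10.7, either way. A call with a gripper value outside its range is refused whole. The fingers move at their own pace and stop on an object; "squeeze" is the grip in N (left out, the last holds). Time passes only in rows, so rows that do not move let the fingers close. It gives the time, the measured TCP pose, the force and the opening at its end, in the units of the state.
- get_state(): the state, without advancing time (a new reading comes with each control period).
- read_camera(name): name is "scene" or "top" or "wrist"; returns the picture (480x640x3 uint8, red, green, blue); there is no depth.
- calibration(name): a dict with "fx", "fy", "cx", "cy" (pixels), "dist" ([k1, k2, p1, p2, k3] as OpenCV has them; the pictures are not rectified), "world_to_cam" (4x4, takes a point from world to camera coordinates). Camera axes: x right, y up, looking along -z (the intrinsics and any distortion apply to the point x, -y, -z); pixel columns grow to the right and rows downward; lengths in m; the calibration is good to about 2 mm. A picture is of the moment at which its call begins: read the wrist's pose just before it. calibration takes no time and is no camera call; for the wrist camera it gives the pose at the moment of the call.
- bot.close_job(): hands the job in, once; it reports no verdict.
The state is a dict: "time_s": time; "joint_positions": joint angles; "dq": joint speeds; "joint_torque": joint torques, N m; "eef_pos": TCP position; "ee_rot": TCP orientation; "contact_force": force on the tool from outside, world axes, zero at the start; "wrist_torque": the same for the moment, N m; "opening": finger opening in m.
Only numpy, scipy, OpenCV 4.12 (cv2) and the standard library are available. Lean on these libraries where they do the work, as an engineer would, in place of code of your own. Each camera call takes 0.05 s, during which the arm holds its last target. There are 200 camera calls.

### The job

Five of the six pockets in the inspection machine's star wheel hold vials. With a finger against a spoke of its handle, push the star round, either way, until the empty pocket faces the infeed lane, then push the vial waiting in the lane along the deck until it sits fully home in that pocket. Only push: lift or tip no vial, and leave the other things on the bench where they are.

Things in the scene. Friction and masses are not known exactly. Their poses are not given: they have to be found in the camera images.
- machine: Bench-top vial inspection machine, fixed: white housing, smooth flat steel deck 85 mm above the table (glass slides on it easily), a star wheel inside a round guide rail. Origin on the table under the star's axis; -y points from the star out along the infeed lane. Beyond the star on its +x side: a camera (55 mm above the deck, 109 mm from the axis) and a control box (45 mm high, 155 mm from the axis).
- axis (a point): Point on the star's vertical axis of turning, at the height of the middle of the handle's spokes, 92 mm above the deck.
- mouth (a point): Mouth of the infeed lane, on the deck, on the lane's middle line, 108 mm from the star's axis; the direction from the axis to this point is the lane's direction. The lane is a straight channel 34 mm wide between two rails, from here out to 274 mm from the axis, its middle line through the star's axis. Lane rails and round guide stand only 16 mm above the deck.
- pocket (a point): The star's EMPTY pocket: where a seated vial's middle lies, 29 mm above the deck, 90 mm from the axis. The star is white plastic, 102 mm radius, 10 to 40 mm above the deck, with six round-bottomed pockets 33 mm wide, flared to 42 mm at the rim. It turns either way without stops against a steady friction of about 0.15 N m and stays where it is left.
- handle: Handle on top of the star, turning with it: hub of 30 mm diameter, top 104 mm above the deck; three level round spokes 12 mm thick, 120 degrees apart, middle 92 mm above the deck, each ending in an 18 mm ball. The gaps between spokes are free; below, vials reach 58 mm above the deck. Origin on the axis at deck height; x points to the empty pocket, midway between two spokes.
- knob1 (a point): Centre of the ball at the end of the first spoke, 58 mm from the axis; seen from above it is 60 degrees counter-clockwise from the empty pocket.
- knob2 (a point): Centre of the ball of the second spoke, opposite the empty pocket.
- knob3 (a point): Centre of the ball of the third spoke, 60 degrees clockwise from the empty pocket.
- lead_mid (a point): The vial waiting in the infeed lane: glass, 30 mm diameter up to 38 mm, then a narrower neck and a 21 mm cap, 58 mm tall, about 34 g, upright on the deck within 2 mm of the lane's middle line. This point is on its axis half-way up, 29 mm above the deck.
- vial1_mid (a point): Same glass vial as the waiting one, standing in one of the star's five filled pockets and carried round by it; this point is on its axis half-way up, 29 mm above the deck.
- vial2_mid (a point): Same glass vial as the waiting one, standing in one of the star's five filled pockets and carried round by it; this point is on its axis half-way up, 29 mm above the deck.
- vial3_mid (a point): Same glass vial as the waiting one, standing in one of the star's five filled pockets and carried round by it; this point is on its axis half-way up, 29 mm above the deck.
- vial4_mid (a point): Same glass vial as the waiting one, standing in one of the star's five filled pockets and carried round by it; this point is on its axis half-way up, 29 mm above the deck.
- vial5_mid (a point): Same glass vial as the waiting one, standing in one of the star's five filled pockets and carried round by it; this point is on its axis half-way up, 29 mm above the deck.
- tub: Bystander: white tub 230 x 170 x 75 mm full of vials, on the table. Origin centre of its underside.
- spare_star: Bystander: smaller spare star wheel lying on the table, 160 mm diameter, 24 mm high. Origin centre of its underside.
- spray: Bystander: white plastic bottle, 64 mm diameter, 170 mm tall. Origin centre of its underside.
- tweezers: Bystander: steel tweezers lying on the table, 126 mm long. Origin at their middle, underside.
- clipboard: Bystander: clipboard 310 x 220 mm lying on the table. Origin centre of its underside.
- spare_vial: Bystander: a vial of the same kind standing on the deck's corner outside the guide. Origin centre of its underside.
- table_vial: Bystander: a vial of the same kind standing on the table beside the infeed lane. Origin centre of its underside.

How it is judged:
By the outcome, as a careful person would: the job done as asked, in the order asked, and still so for the second after the job is handed in, with the robot touching nothing.
It also fails if it takes over 54 s, if anything falls off the work surface, if the arm or the gripper's body presses on something with over 40 N, if the wrist force passes 120 N, or if a joint passes its speed limit or range.

## Working session

There is one attempt and no reset: what is moved stays moved. The work goes in short steps, Python scripts to look and compute and a tool call to move; the robot and the scene stay as the last step left them, time stands still between calls to the robot, and variables do not carry over. Pictures are saved under pics/ and viewed, about 8 in all and at most 12, crops included, and the job is handed in when it is done.

Besides the shell and the picture viewer there is one more tool, called after ">>>" in YAML: its name, and indented under it one key for each argument. drive_tool: Moves the arm, as the interface text tells. Its arguments: {"type":"object","properties":{"motion":{"type":"array","items":{"type":"array"}},"squeeze":{"type":"number"}},"required":["motion"]}

```bash
mkdir -p pics; ls; cat > h.py <<'E'
import numpy as np, cv2
from workcell import get_state, read_camera, calibration, bot
def snap(n,f):
    cv2.imwrite('pics/'+f,cv2.cvtColor(read_camera(n),cv2.COLOR_RGB2BGR))
def KD(c): return np.array([[c['fx'],0,c['cx']],[0,c['fy'],c['cy']],[0,0,1]]),np.array(c['dist'],float)
def ray(c,uv,z):
    K,D=KD(c); p=cv2.undistortPoints(np.array([[uv]],float),K,D)[0,0]
    M=np.array(c['world_to_cam']); R=M[:3,:3];t=M[:3,3]
    o=-R.T@t; d=R.T@np.array([p[0],-p[1],-1]); return o+d*(z-o[2])/d[2]
def proj(c,P):
    K,D=KD(c);M=np.array(c['world_to_cam']);q=(M[:3,:3]@np.atleast_2d(P).T).T+M[:3,3]
    q=q*[1,-1,-1]; return cv2.projectPoints(q,np.zeros(3),np.zeros(3),K,D)[0][:,0]
E
python3 - <<'E'
from h import *
s=get_state();print({k:np.round(v,3) for k,v in s.items()},bot.grip_depth)
snap('scene','s1.png');snap('top','t1.png')
for n in('scene','top'):
    M=np.array(calibration(n)['world_to_cam']);print(n,-M[:3,:3].T@M[:3,3],M[:3,:3].round(2))
E
```

```text
pics
{'time_s': np.float64(0.0), 'joint_positions': array([ 0.986,  0.313,  1.498, -0.   ,  1.331, -0.223]), 'dq': array([ 0.,  0.,  0., -0.,  0., -0.]), 'joint_torque': array([ 0.0000e+00, -4.1227e+01, -2.5974e+01, -0.0000e+00,  4.0000e-03,
        0.0000e+00]), 'eef_pos': array([0.186, 0.491, 0.231]), 'ee_rot': array([-5.65e-01, -3.09e+00,  2.00e-03]), 'contact_force': array([ 0.293, -0.479,  0.079]), 'wrist_torque': array([ 0.027, -0.041, -0.071]), 'opening': np.float64(0.086)} 0.0187
scene [1.25536266 0.87676743 0.84362139] [[-0.77  0.63 -0.02]
 [-0.37 -0.42  0.83]
 [ 0.52  0.65  0.56]]
top [0.37727638 0.04574099 2.0371253 ] [[-0.03 -1.   -0.01]
 [ 0.99 -0.03  0.11]
 [-0.11 -0.01  0.99]]
```

View pics/t1.png

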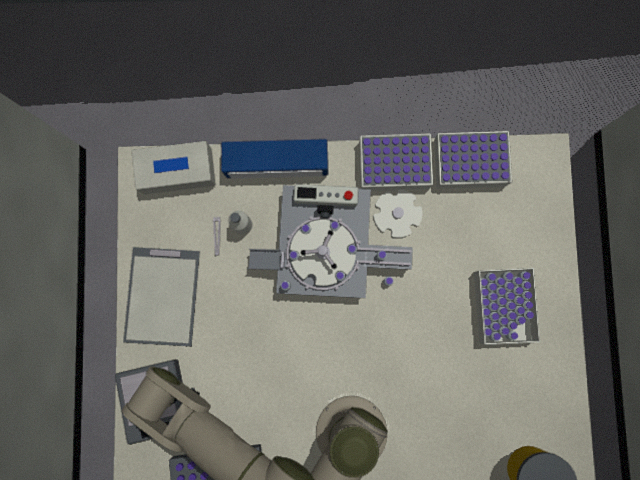

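View pics/s1.png

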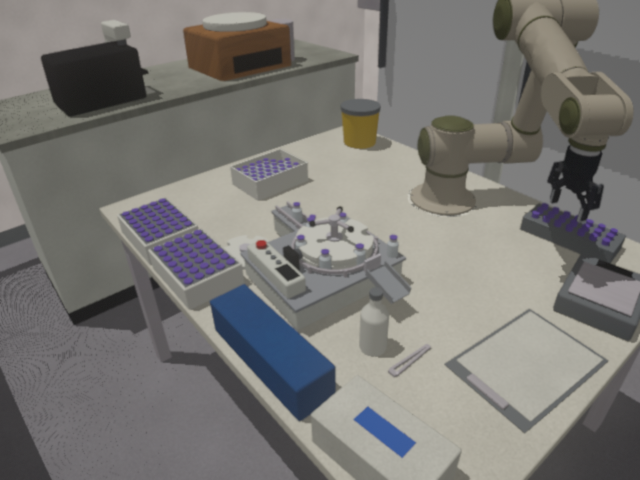

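The top view shows the star hub near (322,251). The lane runs right to (412,258) with the waiting vial at about (381,256), and the empty pocket is lower left. I'll enlarge it.

```bash
python3 - <<'E'
import cv2
i=cv2.imread('pics/t1.png')[180:305,245:425]
cv2.imwrite('pics/t1c.png',cv2.resize(i,None,fx=4.4,fy=4.4,interpolation=cv2.INTER_CUBIC))
E
```

```text
(no output)
```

View pics/t1c.png

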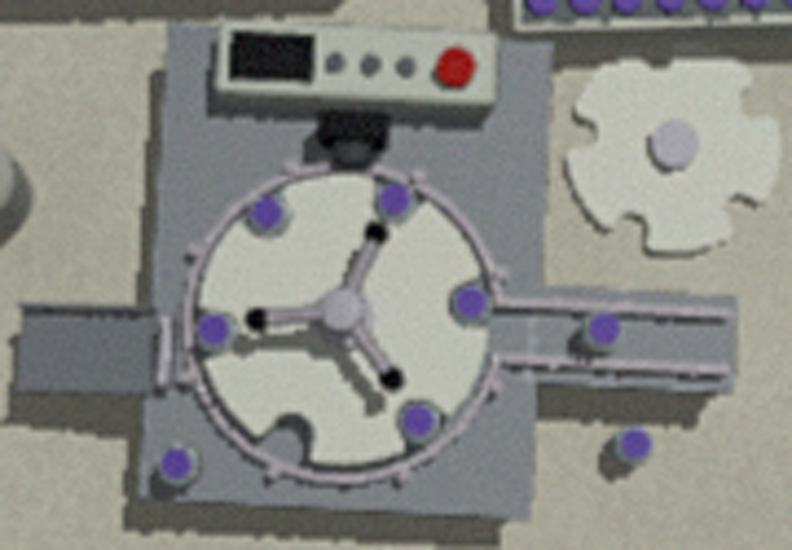

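The crop shows these positions:

| Feature | Crop pixels |
|---|---|
| Hub | (344,309) |
| Knobs | (376,232), (257,320), (392,379) |
| Star caps | (267,213), (395,199), (470,302), (418,421), (214,330) |
| Lead cap | (603,329) |
| Empty pocket | (288,440) |
| Control box and camera | above the star |

```bash
cat > m.py <<'E'
from h import *
c=calibration('top')
f=lambda u,v,z: ray(c,(245+(u+.5)/4.4-.5,180+(v+.5)/4.4-.5),z)[:2]
hub=f(344,309,.189);print('hub',hub)
k=np.array([f(*p,.177) for p in[(376,232),(257,320),(392,379)]])
v=np.array([f(*p,.143) for p in[(267,213),(395,199),(470,302),(418,421),(214,330)]])
print('knobs mean',k.mean(0))
def circ(P):
    A=np.c_[2*P,np.ones(len(P))];s=np.linalg.lstsq(A,(P**2).sum(1),rcond=None)[0];return s[:2],np.sqrt(s[2]+s[:2]@s[:2])
print('vials',circ(v))
ax=circ(v)[0]
for a in(hub,ax):
  print(np.degrees(np.arctan2(*(k-a).T[::-1])),np.linalg.norm(k-a,axis=1));print(np.degrees(np.arctan2(*(v-a).T[::-1])),np.linalg.norm(v-a,axis=1))
L=f(603,329,.143);print('lead',L,np.linalg.norm(L-ax),np.degrees(np.arctan2(*(L-ax)[::-1])))
for p in[(502,301),(728,315),(502,361),(728,371)]:print('rail',f(*p,.101))
for p in[(288,440)]:print('pocket',f(*p,.12), np.degrees(np.arctan2(*(f(*p,.12)-ax)[::-1])))
for p in[(177,463),(635,445)]:print(f(*p,.143),f(*p,.058))
print('cam',f(352,150,.14),'knob under')
E
python3 m.py
```

```text
hub [0.5635112  0.07255668]
knobs mean [0.56395438 0.07435103]
vials (array([0.56318399, 0.07455477]), np.float64(0.08959242056627911))
[ -23.38841827   94.42581547 -146.75498755] [0.05830304 0.05988282 0.05686961]
[  35.57883063  -24.61800071  -85.39420235 -147.04177943   94.6431741 ] [0.09031457 0.08877611 0.08723509 0.08893307 0.09160237]
[ -25.03172614   94.25546275 -144.91784932] [0.05942097 0.05786569 0.05772101]
[  34.41571314  -25.68862478  -85.28782597 -145.85795979   94.53803311] [0.08943659 0.08992162 0.08925316 0.08976469 0.0895845 ]
lead [ 0.54906421 -0.10589445] 0.18100079824646023 -94.47415963343629
rail [ 0.57486176 -0.03844645]
rail [ 0.56030838 -0.19794959]
rail [ 0.53217297 -0.03702303]
rail [ 0.52058323 -0.19626003]
pocket [0.47953625 0.11519821] 154.08543400084739
[0.46463196 0.1913906 ] [0.4685521  0.19792672]
[ 0.46815395 -0.12489622] [ 0.47223213 -0.13255366]
cam [0.6801308  0.06465014] knob under
```

```bash
cat > p.py <<'E'
from h import *
from scipy.spatial.transform import Rotation as R
AX=np.array([.5634,.0744]); LANE=-94.6
def pos(th,d,rho=.044):
    t=np.radians(th); u=np.array([np.cos(t),np.sin(t)]); return AX+rho*u-d*np.array([-u[1],u[0]])
def cur():
    s=get_state(); r=R.from_rotvec(s['ee_rot']).as_matrix(); return s['eef_pos'],np.degrees(np.arctan2(r[1,0],r[0,0])),s
E
python3 - <<'E'
from p import *
p,y,s=cur();print(p,y)
q=pos(-25.2,.027);print('start',q,'delta',(q-p[:2])*1000,'yaw',-25.2+90-y)
# relative moves of arc, d=17 from -25.2, 6deg steps
th=np.r_[-25.2,-25.2+np.arange(1,19)*6.0]
P=np.array([pos(t,.017) for t in th]);print((P[0]-q)*1000);print(np.diff(P,axis=0).round(4)*1000)
E
```

```text
[0.18571257 0.49082012 0.23080216] 159.26964194758003
start [0.59171635 0.03123538] delta [ 406.00378129 -459.5847353 ] yaw -94.46964194758003
[4.25779292 9.04827052]
[[ 3.4  3.6]
 [ 3.   3.9]
 [ 2.6  4.2]
 [ 2.1  4.5]
 [ 1.6  4.7]
 [ 1.1  4.8]
 [ 0.6  4.9]
 [ 0.1  4.9]
 [-0.4  4.9]
 [-0.9  4.9]
 [-1.4  4.7]
 [-1.9  4.6]
 [-2.4  4.3]
 [-2.8  4.1]
 [-3.2  3.7]
 [-3.6  3.4]
 [-3.9  3. ]
 [-4.2  2.6]]
```

>>> drive_tool:
  motion:
    - [[0,0,-7.9],[34,-38,0],0]
    - [[0,0,-7.9],[34,-38,0],0]
    - [[0,0,-7.9],[34,-38,0],0]
    - [[0,0,-7.9],[34,-38,0],0]
    - [[0,0,-7.9],[34,-38,0],0]
    - [[0,0,-7.9],[34,-38,0],0]
    - [[0,0,-7.9],[34,-38,0],0]
    - [[0,0,-7.9],[34,-38,0],0]
    - [[0,0,-7.9],[34,-38,0],0]
    - [[0,0,-7.9],[34,-38,0],0]
    - [[0,0,-7.9],[34,-38,0],0]
    - [[0,0,-7.6],[32,-42,0],0]
    - [[0,0,0],[0,0,0],0]
    - [[0,0,0],[0,0,0],0]

```text
time_s: 1.85
eef_pos: [0.5915, 0.0314, 0.2309]
ee_rot: [-2.652, -1.683, 0.001]
contact_force: [-0.5, 0.1, -0.4]
opening: 0.0
```

```bash
python3 - <<'E'
from p import *
p,y,s=cur();print(p,y,s['opening'],s['contact_force']); snap('wrist','w1.png')
c=calibration('wrist')
for a in (-25,95,215):
  t=np.radians(a);print(a,proj(c,np.r_[AX+.058*np.array([np.cos(t),np.sin(t)]),.177]))
print(proj(c,np.r_[AX,.189]),proj(c,p))
E
```

```text
[0.59145758 0.03137776 0.23088799] 64.81104364155249 2.5741995427009753e-06 [-0.51929759  0.13855628 -0.43688476]
-25 [[338.71325652 220.1077057 ]]
95 [[171.97129304 125.47396536]]
215 [[189.69718163 304.04652705]]
[[228.54200005 225.13453416]] [[312.11233729 308.14953281]]
```

View pics/w1.png

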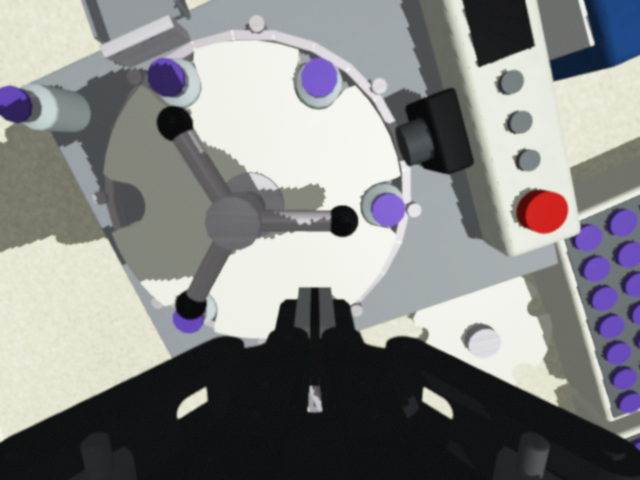

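The knobs appear at (342,220), (175,123) and (191,305) and the hub at (233,221). These are within 2–5 px of prediction, and the fingertip sits in the gap beside the knob2 spoke. I'll descend and begin pushing.

>>> drive_tool:
  motion:
    - [[0,0,0],[0,0,-25],0]
    - [[0,0,0],[0,0,-25],0]
    - [[0,0,0],[0,0,-21],0]
    - [[0,0,0],[2,4.5,0],0]
    - [[0,0,0],[2.2,4.5,0],0]
    - [[0,0,6],[3.4,3.6,0],0]
    - [[0,0,0],[0,0,0],0]

```text
time_s: 2.78
eef_pos: [0.5997, 0.0441, 0.1612]
ee_rot: [2.56, 1.819, 0.001]
contact_force: [-1.1, -1.2, 0.4]
opening: 0.0002
```

>>> drive_tool:
  motion:
    - [[0,0,6],[3.0,3.9,0],0]
    - [[0,0,6],[2.6,4.2,0],0]
    - [[0,0,6],[2.1,4.5,0],0]
    - [[0,0,6],[1.6,4.7,0],0]
    - [[0,0,6],[1.1,4.8,0],0]
    - [[0,0,6],[0.6,4.9,0],0]
    - [[0,0,6],[0.1,4.9,0],0]
    - [[0,0,6],[-0.4,4.9,0],0]
    - [[0,0,6],[-0.9,4.9,0],0]
    - [[0,0,6],[-1.4,4.7,0],0]
    - [[0,0,6],[-1.9,4.6,0],0]
    - [[0,0,6],[-2.4,4.3,0],0]
    - [[0,0,6],[-2.8,4.1,0],0]
    - [[0,0,6],[-3.2,3.7,0],0]
    - [[0,0,0],[0,0,0],0]

```text
time_s: 4.65
eef_pos: [0.598, 0.1068, 0.1612]
ee_rot: [0.689, 3.063, 0.0]
contact_force: [0.6, -2.5, 0.5]
opening: -0.0001
```

```bash
python3 - <<'E'
from p import *
p,y,s=cur();print(p,y,s['contact_force'])
q=pos(64.8,.017);print(q-p[:2]); snap('wrist','w2.png');snap('top','t2.png')
np.save('w2.npy',calibration('wrist')['world_to_cam'])
E
```

```text
[0.5979822  0.10680359 0.1612246 ] 154.65797546612643 [ 0.59652041 -2.52581196  0.52245924]
[-0.00046585  0.00017055]
```

View pics/w2.png

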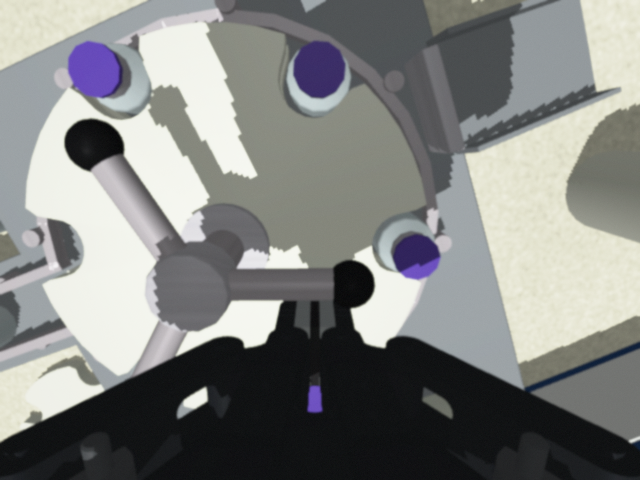

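The finger bears on the spoke. The knobs are at (353,284) and (94,145), the hub is at (190,292), and the empty pocket is arriving near the lane at (62,245).

```bash
python3 - <<'E'
from p import *
c=calibration('wrist')
k=[ray(c,p,.177)[:2] for p in[(353,284),(94,145)]];h=ray(c,(190,292),.189)[:2];print(k,h)
for a in(AX,h):
  for q in k: print(np.degrees(np.arctan2(*(q-a)[::-1])),np.linalg.norm(q-a))
d=k[0]-k[1];print('chord',np.degrees(np.arctan2(d[1],d[0])),np.linalg.norm(d))
E
```

```text
[array([0.59084388, 0.12716795]), array([0.50692409, 0.06807095])] [0.56477121 0.07658045]
62.521681899721884 0.05947792044814618
-173.60574674894877 0.05682944159538501
62.733532051444506 0.05691115569740111
-171.63162098185475 0.0584696550483646
chord 35.153518881059526 0.10264008499090005
```

>>> drive_tool:
  motion:
    - [[0,0,3],[-1.8,1.75,0],0]
    - [[0,0,3],[-1.8,1.7,0],0]
    - [[0,0,3],[-1.9,1.5,0],0]
    - [[0,0,3],[-2.0,1.5,0],0]
    - [[0,0,3],[-2.1,1.3,0],0]
    - [[0,0,3],[-2.1,1.3,0],0]
    - [[0,0,2],[-1.4,0.75,0],0]
    - [[0,0,0],[0,0,0],0]

```text
time_s: 5.75
eef_pos: [0.5849, 0.1165, 0.1609]
ee_rot: [0.145, 3.137, 0.0]
contact_force: [4.1, -1.5, 3.0]
opening: -0.0003
```

```bash
python3 - <<'E'
from p import *
p,y,s=cur();print(p,y,s['contact_force'])
q=pos(84.8,.017);print(q-p[:2])
snap('top','t3.png'); i=cv2.imread('pics/t3.png')[180:305,245:425]
cv2.imwrite('pics/t3c.png',cv2.resize(i,None,fx=4.4,fy=4.4,interpolation=cv2.INTER_CUBIC))
E
```

```text
[0.58490143 0.11654582 0.16088304] 174.70559314845528 [ 4.09381956 -1.51226942  2.98949889]
[-0.00058356  0.00013233]
```

>>> drive_tool:
  motion:
    - [[0,0,0],[4,-0.4,0],0]
    - [[0,0,0],[4,-0.4,0],0]
    - [[0,0,0],[0,0,25],0]
    - [[0,0,0],[0,0,25],0]
    - [[0,0,0],[0,0,20],0]
    - [[0,0,-9.9],[-5.3,-29.6,0],0]
    - [[0,0,-9.9],[-5.3,-29.6,0],0]
    - [[0,0,-9.9],[-5.3,-29.6,0],0]
    - [[0,0,-9.9],[-5.3,-29.6,0],0]
    - [[0,0,-9.9],[-5.3,-29.6,0],0]
    - [[0,0,-9.9],[-5.3,-29.6,0],0]
    - [[0,0,-9.9],[-5.3,-29.6,0],0]
    - [[0,0,-9.9],[-5.3,-29.6,0],0]
    - [[0,0,-9.9],[-5.3,-29.6,0],0]
    - [[0,0,0],[0,0,0],0]

```text
time_s: 7.68
eef_pos: [0.5443, -0.1521, 0.2298]
ee_rot: [-2.306, -2.132, 0.001]
contact_force: [0.5, 0.9, -0.4]
opening: 0.0002
```

```bash
python3 - <<'E'
from p import *
p,y,s=cur();print(p,y,s['contact_force']);snap('wrist','w3.png')
E
```

```text
[ 0.54434541 -0.15206862  0.22978466] 85.49937561025597 [ 0.52353506  0.85156815 -0.37042175]
```

View pics/w3.png

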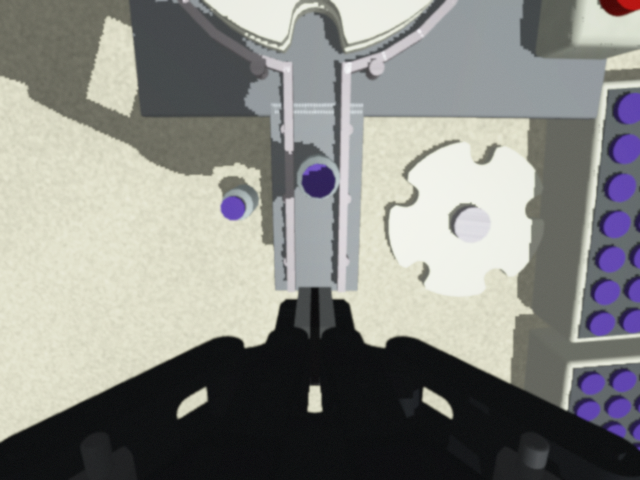

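The pocket is at about (315,25) and the lane rails at x≈289 and 346 (centre 317), so they are nearly aligned. The waiting vial's cap is at (319,180). I'll zoom in on the pocket.

```bash
python3 - <<'E'
import cv2
i=cv2.imread('pics/w3.png')[0:130,230:400]
cv2.imwrite('pics/w3c.png',cv2.resize(i,None,fx=4.5,fy=4.5,interpolation=cv2.INTER_CUBIC))
E
```

```text
(no output)
```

View pics/w3c.png

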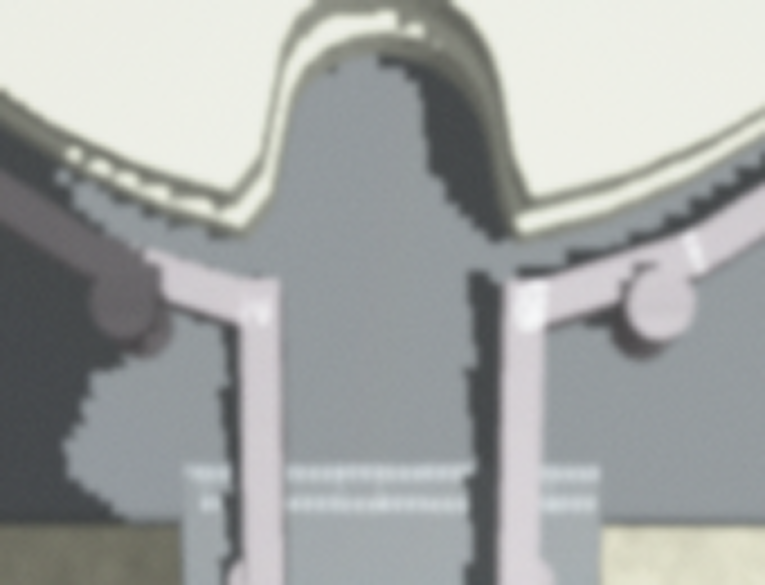

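```bash
python3 - <<'E'
from p import *
c=calibration('wrist')
f=lambda u,v,z: ray(c,(230+(u+.5)/4.5-.5,(v+.5)/4.5-.5),z)[:2]
up=(f(232,193,.125)+f(533,197,.125))/2; lo=(f(240,232,.095)+f(518,235,.095))/2
r1=(f(279,290,.101)+f(503,290,.101))/2; r2=(f(283,575,.101)+f(499,575,.101))/2
g=lambda u,v,z: ray(c,(u,v),z)[:2]
r3=(g(293,285,.101)+g(339,285,.101))/2
L=g(319,180,.143)
print(np.linalg.norm(f(232,193,.125)-f(533,197,.125)),np.linalg.norm(f(279,290,.101)-f(503,290,.101)))
for n,q in dict(up=up,lo=lo,r1=r1,r2=r2,r3=r3,lead=L).items():
  d=q-AX;a=np.radians(LANE);u=np.array([np.cos(a),np.sin(a)])
  print(n,q.round(4),'along',d@u,'side ccw',d@[-u[1],u[0]],'ang',np.degrees(np.arctan2(d[1],d[0])))
p,y,s=cur();d=p[:2]-AX;print('tcp',d@u,d@[-u[1],u[0]],y)
E
```

```text
0.04118190332382397 0.03402016543572226
up [ 0.5556 -0.0243] along 0.0990394095550706 side ccw 0.00015635229495035256 ang -94.50954793434299
lo [ 0.5552 -0.0226] along 0.09734464076681303 side ccw -0.00040812960132777395 ang -94.84021832585329
r1 [ 0.5563 -0.0319] along 0.10654319566883955 side ccw 0.0014722595290264085 ang -93.80831275683747
r2 [ 0.5533 -0.0734] along 0.1481351859622427 side ccw 0.0017522960123525163 ang -93.9222779389805
r3 [ 0.5441 -0.193 ] along 0.2681025054054074 side ccw 0.0021738748592510797 ang -94.1354346841431
lead [ 0.5522 -0.1064] along 0.1810946684264896 side ccw 0.003346175424329478 ang -93.54143810862973
tcp 0.22609635785432672 -0.0006914378262743031 85.68825904792389
```

Relative to the lane the pocket is about 1.5 mm (0.9°) short, well inside the flare, and the vial entering will close that gap. I'll descend behind the vial and push.

>>> drive_tool:
  motion:
    - [[0,0,0],[2.5,0,-35],0]
    - [[0,0,0],[0,0,-35],0]
    - [[0,0,0],[0,0,-33],0]
    - [[0,0,0],[0,0,-20],0]
    - [[0,0,0],[0.4,5,0],0]
    - [[0,0,0],[0.4,5,0],0]
    - [[0,0,0],[0.4,5,0],0]
    - [[0,0,0],[0.4,5,0],0]
    - [[0,0,0],[0.4,5,0],0]
    - [[0,0,0],[0.4,5,0],0]
    - [[0,0,0],[0.4,5,0],0]
    - [[0,0,0],[0.4,5,0],0]
    - [[0,0,0],[0.4,5,0],0]
    - [[0,0,0],[0.4,5,0],0]
    - [[0,0,0],[0.4,5,0],0]
    - [[0,0,0],[0.4,5,0],0]
    - [[0,0,0],[0,0,0],0]

```text
time_s: 9.85
eef_pos: [0.5521, -0.0903, 0.1073]
ee_rot: [-2.303, -2.137, -0.0]
contact_force: [-0.7, -0.5, 0.5]
opening: -0.0001
```

```bash
python3 - <<'E'
from p import *
p,y,s=cur();print(p,y,s['contact_force']);snap('wrist','w4.png')
d=p[:2]-AX;a=np.radians(-94.4);u=np.array([np.cos(a),np.sin(a)]);print(d@u,d@[-u[1],u[0]])
E
```

```text
[ 0.55207062 -0.09029948  0.10729049] 85.70012675965116 [-0.74184493 -0.53560305  0.52944279]
0.16508324625087278 0.001339596685634247
```

View pics/w4.png

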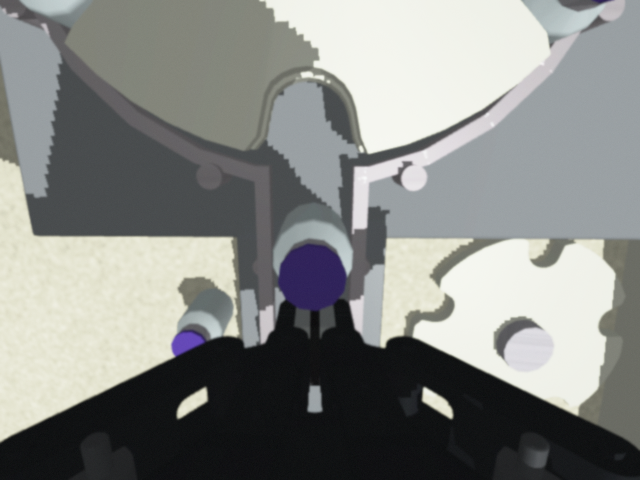

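The vial stands upright against the fingertips at (313,262), in line with the pocket at (311,110). I'll keep pushing.

>>> drive_tool:
  motion:
    - [[0,0,0],[0.4,4,0],0]
    - [[0,0,0],[0.3,4,0],0]
    - [[0,0,0],[0.3,4,0],0]
    - [[0,0,0],[0.3,4,0],0]
    - [[0,0,0],[0.3,4,0],0]
    - [[0,0,0],[0.3,4,0],0]
    - [[0,0,0],[0.3,4,0],0]
    - [[0,0,0],[0.3,4,0],0]
    - [[0,0,0],[0.3,4,0],0]
    - [[0,0,0],[0.2,3,0],0]
    - [[0,0,0],[0.2,3,0],0]
    - [[0,0,0],[0.2,3,0],0]
    - [[0,0,0],[0,0,0],0]

```text
time_s: 11.52
eef_pos: [0.5554, -0.0455, 0.1073]
ee_rot: [-2.303, -2.136, -0.0]
contact_force: [-0.8, -0.2, -0.1]
opening: 0.0005
```

```bash
python3 - <<'E'
from p import *
p,y,s=cur();print(p,y,s['contact_force']);snap('wrist','w5.png')
d=p[:2]-AX;a=np.radians(-94.4);u=np.array([np.cos(a),np.sin(a)]);print(d@u,d@[-u[1],u[0]])
E
```

```text
[ 0.55544328 -0.04547866  0.10728534] 85.68475541147312 [-0.83687806 -0.18223752 -0.09950167]
0.12013578428946033 0.0012637055270338614
```

View pics/w5.png

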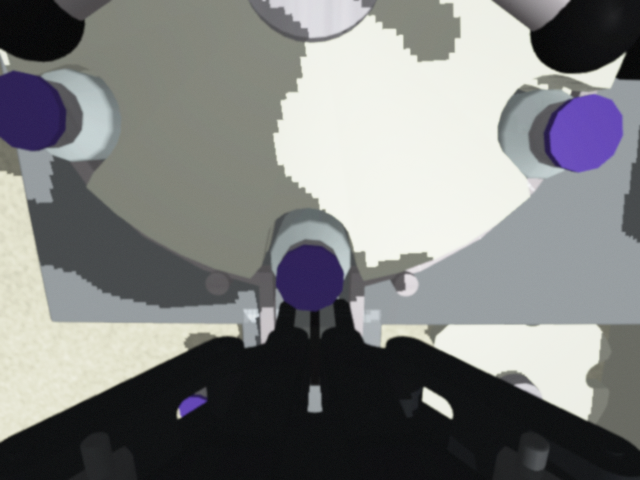

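The vial is entering the pocket upright and there is no seating force yet. I'll creep forward.

>>> drive_tool:
  motion:
    - [[0,0,0],[0.1,1,0],0]
    - [[0,0,0],[0.1,1,0],0]
    - [[0,0,0],[0.1,1,0],0]
    - [[0,0,0],[0,0.5,0],0]
    - [[0,0,0],[0,0,0],0]

```text
time_s: 12.2
eef_pos: [0.5558, -0.0422, 0.1073]
ee_rot: [-2.304, -2.136, -0.0]
contact_force: [0.7, 0.2, 0.1]
opening: -0.0001
```

>>> drive_tool:
  motion:
    - [[0,0,0],[0,0.5,0],0]
    - [[0,0,0],[0,0.5,0],0]
    - [[0,0,0],[0,0,0],0]

```text
time_s: 12.58
eef_pos: [0.5557, -0.0412, 0.1073]
ee_rot: [-2.304, -2.136, -0.0]
contact_force: [0.7, 0.2, 0.8]
opening: -0.0002
```

>>> drive_tool:
  motion:
    - [[0,0,0],[0,0.5,0],0]
    - [[0,0,0],[0,0.5,0],0]
    - [[0,0,0],[0,0,0],0]

```text
time_s: 12.95
eef_pos: [0.5557, -0.0405, 0.1073]
ee_rot: [2.304, 2.136, -0.001]
contact_force: [-2.2, -3.8, 1.3]
opening: 0.0001
```

>>> drive_tool:
  motion:
    - [[0,0,0],[0,0.4,0],0]
    - [[0,0,0],[0,0,0],0]
    - [[0,0,0],[0,0,0],0]

```text
time_s: 13.32
eef_pos: [0.5557, -0.0404, 0.1073]
ee_rot: [2.303, 2.135, -0.001]
contact_force: [-1.5, -6.7, 1.1]
opening: -0.0002
```

```bash
python3 - <<'E'
from p import *
p,y,s=cur();print(p,y,s['contact_force'])
d=p[:2]-AX;a=np.radians(-94.4);u=np.array([np.cos(a),np.sin(a)]);print(d@u,d@[-u[1],u[0]])
E
```

```text
[ 0.55567794 -0.04043875  0.10734577] 85.66828183867912 [-1.50001327 -6.723745    1.05987253]
0.11509272111030006 0.0011110197475137182
```

The tool has stalled at a firm stop 115 mm from the axis, where about 116 mm was expected for a seated vial. I'll retreat straight back, lift and look.

>>> drive_tool:
  motion:
    - [[0,0,0],[-0.1,-1.5,0],0]
    - [[0,0,0],[-0.4,-5,0],0]
    - [[0,0,0],[-1,-12,0],0]
    - [[0,0,0],[-2,-25,0],0]
    - [[0,0,0],[-2,-25,15],0]
    - [[0,0,0],[-1,-15,35],0]
    - [[0,0,0],[0,0,45],0]
    - [[0,0,0],[0,0,45],0]
    - [[0,0,0],[0,0,0],0]
    - [[0,0,0],[0,0,0],0]

```text
time_s: 14.58
eef_pos: [0.5489, -0.1235, 0.2464]
ee_rot: [-2.303, -2.135, 0.001]
contact_force: [-0.9, 0.0, -0.2]
opening: 0.0004
```

```bash
python3 - <<'E'
from p import *
p,y,s=cur();print(p,y,s['contact_force']);snap('wrist','w6.png');snap('top','t6.png')
a=cv2.imread('pics/w6.png')[0:240,160:480];b=cv2.imread('pics/t6.png')[180:305,245:425]
cv2.imwrite('pics/c6.png',np.hstack([cv2.resize(a,(460,345),interpolation=cv2.INTER_CUBIC),cv2.resize(b,(340,345),interpolation=cv2.INTER_CUBIC)]))
E
```

```text
[ 0.54886492 -0.12352143  0.24636771] 85.65200949623392 [-0.88841101  0.04692014 -0.20422438]
```

View pics/c6.png

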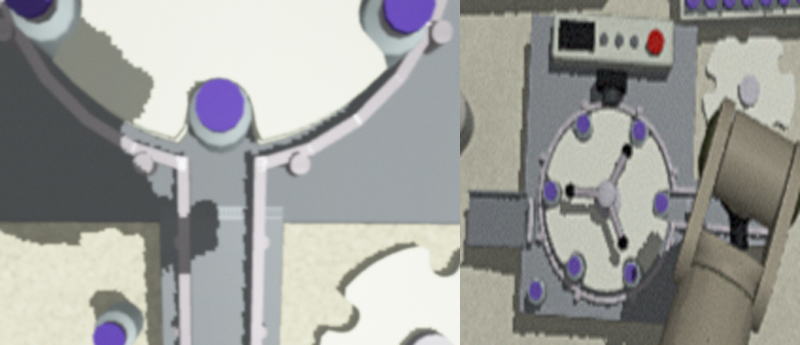

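The vial sits in the pocket with its cap at (219,105) in the left crop. The other vials and bystanders are in place. A quick numeric check comes next.

```bash
python3 - <<'E'
from p import *
c=calibration('wrist');k=320/460
for q in[(219,105),(410,9)]:
  d=ray(c,(160+q[0]*k,q[1]*k),.143)[:2]-AX;print(np.linalg.norm(d),np.degrees(np.arctan2(d[1],d[0])))
ct=calibration('top')
for x,y in[(661,204),(631,273),(575,266),(551,191),(584,125),(639,131)]:
  d=ray(ct,(245+(x-460)*180/340,180+y*125/345),.143)[:2]-AX;print('top',np.linalg.norm(d),np.degrees(np.arctan2(d[1],d[0])))
E
```

```text
0.08880913791147332 -94.133495795028
0.09493625831078478 -36.926584123769004
top 0.08877335019074646 -96.6322582386925
top 0.09304007154601295 -156.24039159574664
top 0.09143296912838379 144.98922056885428
top 0.0898067528064958 84.04712248515548
top 0.08838191477325559 22.67455373118837
top 0.09082589634751669 -37.33299770790113
```

```bash
python3 -c "
from workcell import bot
print(bot.close_job())"
```

```text
the job is handed in; nothing more can be done
None
```

I turned the star about 110° counter-clockwise with a shut finger against the knob2 spoke. I then pushed the waiting vial along the lane into the empty pocket, backed off, lifted clear and handed the job in. The clock read 14.6 s at the end of the last move.

**Vial seating:** The push met a firm stop at about 7 N with no further travel. The wrist camera put the vial 88.8 mm from the axis, where 90 mm is nominal. It lies at −94.1°, against a lane direction of about −94.4°.

**Where the checks were weaker or disagreed:**
- Before the push, the pocket measured about 0.9° short of the lane. I left that for the vial entering the pocket to close instead of nudging the star again.
- A coarse reading from the downsized top picture gave −96.6° for the vial, about 2.5° off the wrist-camera value. I trusted the closer wrist view.

All six vials stood in their pockets in the last pictures, and the bystanders in view looked unmoved; I did not measure them.

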